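# Close a denture flask and clamp it in its frame

### The arm

A 6-joint arm with a two-finger parallel gripper is mounted at the origin on a cart in front of the work surface, level with it; the furniture and walls round the work are solid. World frame = base frame: x ahead of the robot, y to its left, z up, the work surface at z = 0. Lengths are in m, angles in rad, forces in N, time in s.
With the tool pointing down it reaches from about 0.35 to 0.975 m from the base axis. Payload 4.9 kg.
Tool frame: the origin (TCP) lies between the finger pads; the fingertips stand 19 mm ahead of it and the grasp point (between the pads) is the TCP; z points along the fingers, y is the line along which they close (so a half turn about z gives the same grasp; the last joint's range is limited). The gripper opens to 85 mm and grips with 20 to 120 N. Pads are 22 mm wide; open, the fingers measure 114 mm over their backs; the gripper's body (76 mm by 85 mm) begins 54 mm behind the grasp point. The pads swing forward as they close: fully open they stand 13 mm farther back than shut.
Start: joints at [1.088, 0.053, 1.613, -0, 1.476, -0.119], TCP at [0.222, 0.584, 0.25] pointing down, gripper open.
Joint ranges: [-3.01, 3.01], [-1.01, 2.22], [0.06, 2.58], [-1.02, 4.17], [0.09, 2.62], [-3.14, 3.14]. Speed limits (rad/s): [2.57, 2.57, 3.14, 3.14, 3.14, 3.14].

### API

Orientations are given as [roll, pitch, yaw] about the fixed x, y, z axes, in that order (R = Rz(yaw) Ry(pitch) Rx(roll)).
In Python, from rig import status, grab_frame, workorder gives the robot as it stands.
- The arm moves only by the tool send_rows, never from a script. Its argument "commands" is a list of rows, each an object with "xyz": the shift along the tool's x, y, z in mm, a list of three; "roll": the turn about the tool's z in rad. A call has 1 to 20 rows; each row shifts and turns the commanded pose from where the row before left it, along the tool's axes as they then stand; what a row does not reach is not made up. A row lasts 1/8 s, in which the tool goes at most 62.5 mm and 10.7 degrees, less where a joint would pass 70% of its speed; a pose out of reach is approached as far as the arm can. A call is refused whole if a number of a shift passes 62.5 or a number of a turn 0.188, either way. A call with a gripper value outside its range is refused whole. "claw" is the closure, from -1 (fully open) to 1 (shut), set as the call begins (left out, the last holds). The fingers move at their own pace and stop on an object; "grip_force" is the grip in N (left out, the last holds). Time passes only in rows, so rows that do not move let the fingers close. It gives the time, the measured TCP pose, the force, the opening and the grip force at its end, in the units of the state.
- status.sense(): the state, without advancing time (a new reading comes with each control period).
- grab_frame(name): name is "scene" or "top" or "wrist"; returns a dict with "image" (384x512x3 uint8, red, green, blue), "fx", "fy", "cx", "cy" (pixels), "R" (3x3) and "t" (3): a world point X has camera coordinates R X + t; the wrist camera has in their place "tool_from_camera" (4x4, takes a point from camera to tool coordinates, whose origin is the TCP and whose axes are the flange's). Camera axes: x right, y down, z forward; pixel columns grow to the right and rows downward; lengths in m; the calibration is good to about 2 mm. A picture is of the moment at which its call begins: read the wrist's pose just before it. There is no depth.
- workorder.close_job(): hands the job in; it is judged then, once.
The state is a dict: "time_s": time; "q": joint angles; "qvel": joint speeds; "effort": joint torques, N m; "ee_pos": TCP position; "tcp_rot": TCP orientation; "contact_force": force on the tool from outside, world axes, zero at the start; "moment": the same for the moment, N m; "grip_width": finger opening in m; "finger_force": force on a finger pad.
Only numpy, scipy, OpenCV 4.12 (cv2) and the standard library are available. Lean on these libraries where they do the work, as an engineer would, in place of code of your own. Each camera call takes 0.05 s, during which the arm holds its last target. There are 200 camera calls.

### The job

The flask in the clamping frame is loaded. Set its own cover squarely on it and let go, then push the closed flask under the bridge until it is fully home against the back stop, and throw the lever right over so that the cover is clamped. Leave the smaller cover and the other things on the bench alone.

Things in the scene. Friction and masses are not known exactly. Their poses are not given: they have to be found in the camera images.
- frame: Clamping frame fixed to the bench. Origin on the bench top, below the centre of a flask that is fully home; x runs along the guides from the open mouth to the back stop (stop face at x +42 mm), z up. Base plate 6 mm thick, x -150 to +75 mm, 122 mm wide; on it two guide rails, inner faces at y +-40 mm, outer +-50 mm, tops 24 mm above the bench. All heights from the bench.
- pad_rest (a point): Middle of the underside of the bridge's round clamping pad (26 mm dia) when the lever is open: 74 mm above the bench, over the frame's origin; fixed in the frame. The grey bridge spans the guides at frame x +-14 mm, underside 82, top 96 mm high, posts at y +-46 to +-59 mm. A closed flask (top 70 mm) passes 3 to 4 mm below the pad; a cover that is not fully down jams.
- flask: Lower half of the flask: open aluminium box 84 (x) x 76 (y) x 42 mm, walls 6 mm, a cast set in plaster inside, all below the rim. Origin: centre of its underside. Its x is the frame's x. It stands on the 6 mm base plate between the rails, 2 mm play each side, drawn out 78 to 96 mm from home, clear of the bridge. About 0.6 kg, closed 0.8 kg; it slides with friction (5 to 10 N).
- flask_nose (a point): Centre of the end face of the flask's round injection nose, 24 mm dia, which sticks out 22 mm from its -x face: 64 mm from the flask's centre, 20 mm above its underside. A good place to push it along +x.
- cover_boss (a point): The flask's own cover, top up on the bench: plate 84 (x) x 76 (y) x 8 mm, raised block 40 (x) x 26 (y) x 14 mm in the middle to hold it by. Point: centre of the block, 20 mm above the cover's lowest edge, 7 mm above the plate's top, cover's axes. Seated, it lies 57 mm above the flask's underside over its centre, cover x along flask x; either way round fits. 0.2 kg.
- cover_bead (a point): Centre of the cover's lowest edge, 20 mm below cover_boss. A round-edged locating bead, 67 (x) x 59 (y) mm outside and 5 mm deep, runs round under the plate and enters the flask (72 x 64 mm inside, so 2.5 mm play each side); its round edge guides it in when it is up to about 3 mm off.
- small_cover_boss (a point): The cover of another, smaller flask: the same shape, plate 62 x 56 mm, block 30 x 20 x 14 mm. Centre of its block, 20 mm above the bench. Not needed. The two covers may lie in either place, left or right of the frame.
- lever (a joint): Toggle lever on the bridge (rad): 0 = fully open, leaning 20 deg past upright toward the frame's +y; grows as it swings over toward the frame's -y; at 1.92 it lies level at its end stop, clamped. Starts at 0 to 0.2. A crank and link lower the sprung pad; dead centre is at about 1.70, beyond which it holds. Stays where it is left; 1 to 4 N at the grip move it.
- lever_pivot (a point): The lever's pivot axis (along the frame's x), 104 mm above the bench, at the middle of the bridge.
- lever_grip (a point): Middle of the lever's black round grip (15 mm dia, 49 mm long with its round ends), on its axis, 75 mm from the pivot; the lever ends 99 mm from the pivot; between the grip and the pivot it is a 9 mm rod.
- stone_die: Small grey stone die, 15 x 15 x 26 mm, standing near the frame; origin at its underside. Bystander.
- spare_cast: Yellow stone cast of a dental arch, about 59 x 66 x 30 mm, standing to the right of the flat bur case; origin at its underside. Bystander.
There are look-alikes about, which are no part of the job. Leave any orange look-alike of the part that bears cover_boss alone.

How it is judged:
On the way, in this order (a step that is already met when the one before it is completed fails the run):
1. the cover sits squarely on the drawn-out flask and has been let go, lever still open (x of cover_boss in the frame of flask between -0.0045 and 0.0045 m and y of cover_boss in the frame of flask between -0.0045 and 0.0045 m and z of cover_boss in the frame of flask between 0.054 and 0.059 m and contact force between the fingers and cover below 0.2 N and x of flask in the frame of frame below -0.02 m and value of joint lever below 0.8 rad), for 0.2 s.
2. the closed flask is fully home against the back stop, lever still open (x of flask in the frame of frame above -0.003 m and z of cover_boss in the frame of flask below 0.059 m and value of joint lever below 0.8 rad), for 0.1 s.
3. the lever lies right over, past its dead centre (value of joint lever above 1.82 rad), for 0.2 s.
At the end, for the whole second after the job is handed in: The lever reads more than 1.82 rad; the flask stands on the base plate within 3 mm of the back stop; its own cover is seated on it, within 4.5 mm of centre and 2 mm of its seated height, square to 0.1 rad; all at rest (value of joint lever above 1.82 rad and x of flask in the frame of frame between -0.003 and 0.003 m and z of flask in the frame of frame below 0.009 m and angle between flask's own z axis and vertical below 0.05 rad and x of cover_boss in the frame of flask between -0.0045 and 0.0045 m and y of cover_boss in the frame of flask between -0.0045 and 0.0045 m and z of cover_boss in the frame of flask between 0.054 and 0.059 m and angle between the x axis of cover_boss and the x axis of flask, either way round below 0.1 rad and linear speed of flask below 0.01 m/s); the robot touches nothing.
It fails at once if the smaller cover is moved more than 20 mm (distance of small_cover_boss from where it was at the start of the episode above 0.02 m).
It fails at once if the stone die or the spare cast is moved more than 20 mm or the die is tipped over (distance of any of stone_die, spare_cast from where it was at the start of the episode above 0.02 m or angle between stone_die's own z axis and vertical above 0.6 rad).
It also fails if it takes over 61 s, if anything falls off the work surface, if the arm or the gripper's body presses on something with over 40 N, if the wrist force passes 120 N, or if a joint passes its speed limit or range.

## Working session

There is one attempt and no reset: what is moved stays moved. The work goes in short steps, Python scripts to look and compute and a tool call to move; the robot and the scene stay as the last step left them, time stands still between calls to the robot, and variables do not carry over. Pictures are saved under pics/ and viewed, at most 12 in all, crops included, and the job is handed in when it is done.

Besides the shell and the picture viewer there is one more tool, called in YAML: its name, and indented under it one key for each argument. send_rows: Moves the arm, as the interface text tells. Its arguments: {"type":"object","properties":{"commands":{"type":"array","items":{"type":"object","properties":{"xyz":{"type":"array","items":{"type":"number"}},"roll":{"type":"number"}}}},"claw":{"type":"number"},"grip_force":{"type":"number"}},"required":["commands"]}

```bash
mkdir -p pics
python3 - <<'E'
from rig import status, grab_frame
import cv2, numpy as np, pickle
s=status.sense(); print(s['time_s'],s['ee_pos'],s['tcp_rot'],s['grip_width'])
for n in ['scene','top']:
    f=grab_frame(n); pickle.dump(f,open(n+'.pkl','wb')); cv2.imwrite(f'pics/{n}0.png',cv2.resize(f['image'][:,:,::-1],(800,600),interpolation=cv2.INTER_CUBIC))
    print(n,f['fx'],f['cx'],f['cy'],(-f['R'].T@f['t']).round(3),f['R'].round(3).tolist())
E
```

```text
0.0 [0.22212097 0.58355485 0.24904539] [-3.13952371e+00 -2.40353605e-04  2.77777213e+00] 0.08511166672943678
scene 445.8651718181314 248.22462104992584 187.2919537945093 [-0.085 -0.275  0.938] [[0.438, -0.899, -0.013], [-0.658, -0.31, -0.686], [0.613, 0.309, -0.727]]
top 398.6472189608763 261.8671797022756 189.5809243839837 [0.41  0.053 1.169] [[-0.021, -1.0, 0.001], [-0.987, 0.021, -0.159], [0.159, -0.004, -0.987]]
```

View pics/top0.png

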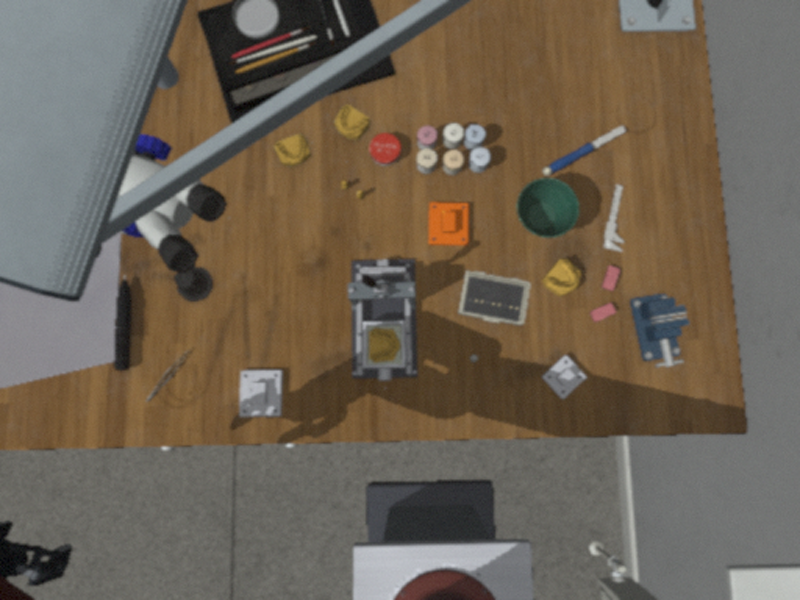

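View pics/scene0.png

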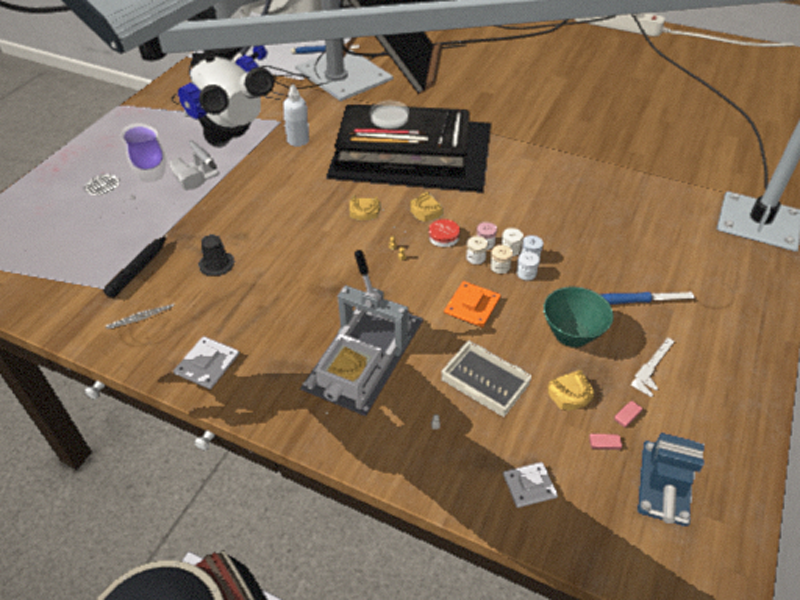

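Two grey covers: left (261,393) and right (565,376) in the top view. There is also an orange look-alike at (449,223). The left cover is larger, about 42x47 px against about 31 px, which fits 84x76 mm. I'll confirm with measured sizes and one crop.

```bash
cat > h.py <<'E'
import numpy as np, cv2, pickle
from scipy.spatial.transform import Rotation as Ro
def ray(f,u,v,z):
    d=f['R'].T@np.array([(u-f['cx'])/f['fx'],(v-f['cy'])/f['fy'],1]); c=-f['R'].T@f['t']
    return c+d*(z-c[2])/d[2]
def rect(f,mask,z):
    c=max(cv2.findContours(mask.astype(np.uint8),0,1)[0],key=cv2.contourArea).reshape(-1,2)
    P=np.array([ray(f,u,v,z)[:2] for u,v in c])*1000
    (x,y),(w,h),a=cv2.minAreaRect(P.astype(np.float32)); return np.round([x,y,w,h,a],1), c.mean(0)
E
python3 - <<'E'
from h import *
f=pickle.load(open('top.pkl','rb')); im=f['image']; hsv=cv2.cvtColor(im,cv2.COLOR_RGB2HSV)
k=1/1.5625
def win(x0,y0,x1,y1):
    m=np.zeros(im.shape[:2],bool); m[int(y0*k):int(y1*k),int(x0*k):int(x1*k)]=1; return m
for n,w in [('L',win(225,355,295,430)),('R',win(535,345,595,405))]:
    m=(hsv[...,1]<60)&(hsv[...,2]>90)&w
    m=cv2.morphologyEx(m.astype(np.uint8),cv2.MORPH_CLOSE,np.ones((3,3)))
    print(n,rect(f,m,.013))
m=(hsv[...,1]<90)&win(335,245,430,390)
print('frame',rect(f,m,.006))
a=im[225:275,140:200];b=im[215:265,340:400];c=im[160:250,215:275]
cv=lambda i,s:cv2.resize(i[...,::-1],None,fx=s,fy=s,interpolation=cv2.INTER_CUBIC)
A=np.vstack([cv(a,5),cv(b,5)]); C=cv(c,5.5)[:500]
o=np.hstack([A,np.vstack([C,np.zeros((max(0,500-C.shape[0]),C.shape[1],3),np.uint8)])]); print(o.shape)
cv2.imwrite('pics/crop1.png',o)
E
```

```text
L (array([424.2, 326.2,  78.9,  85. ,  88.8]), array([166.43518519, 251.02777778]))
R (array([ 441.2, -234.1,   59.8,   64.2,   42.6]), array([361.2295082 , 240.42622951]))
frame (array([557.4, 101.5, 130.3, 231. ,  89.7]), array([245.05652174, 203.65652174]))
(500, 630, 3)
```

View pics/crop1.png

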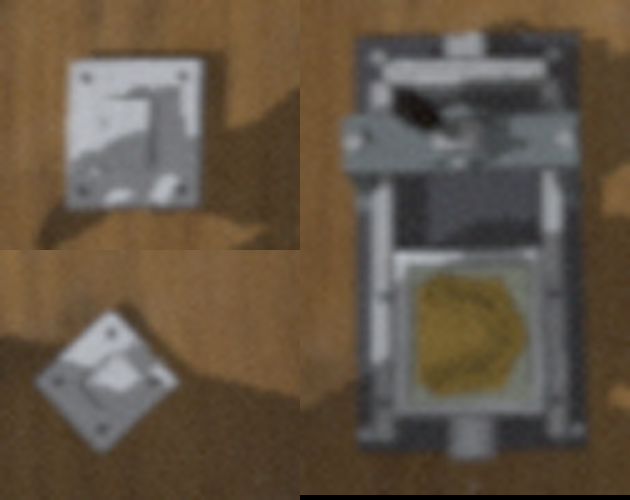

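The crop shows the left cover (85x79 mm measured) with its long side along world x. It is the flask's own cover, because the right one measures 64x60. The frame's mouth faces the robot at y≈0.10 and the lever leans toward +y. Next I go above the left cover.

send_rows:
  commands:
    - {"xyz": [-40, -24, 0]}
    - {"xyz": [-40, -24, 0]}
    - {"xyz": [-40, -24, 0]}
    - {"xyz": [-40, -24, 0]}
    - {"xyz": [-40, -24, 0]}
    - {"xyz": [-40, -24, 0]}
    - {"xyz": [-40, -24, 0]}
    - {"xyz": [0, 0, 30], "roll": -0.182}
    - {"xyz": [0, 0, 30], "roll": -0.182}
    - {"xyz": [0, 0, 0]}
    - {"xyz": [0, 0, 0]}
  claw: -1

```text
validation failed for argument at $.co...
```

```bash
cat >> h.py <<'E'
def wrist():
    from rig import status, grab_frame
    s=status.sense(); f=grab_frame('wrist'); T=np.eye(4)
    T[:3,:3]=Ro.from_euler('xyz',s['tcp_rot']).as_matrix(); T[:3,3]=s['ee_pos']
    W=np.linalg.inv(T@f['tool_from_camera']); f['R']=W[:3,:3]; f['t']=W[:3,3]
    print('t',round(s['time_s'],2),'pos',(np.array(s['ee_pos'])*1000).round(1),'rot',np.round(s['tcp_rot'],3),'grip',round(s['grip_width']*1000,1),'F',np.round(s['contact_force'],1))
    return f
E
python3 - <<'E'
from h import *
f=wrist(); pickle.dump(f,open('w1.pkl','wb')); print((-f['R'].T@f['t']).round(3),f['fx'],f['tool_from_camera'].round(3).tolist())
cv2.imwrite('pics/w1.png',f['image'][...,::-1])
E
```

```text
t 0.1 pos [222.2 583.6 249.1] rot [-3.14  -0.     2.778] grip 85.2 F [-0.1 -0.1 -0. ]
[0.145 0.614 0.373] 331.6256732837213 [[-0.0, -0.946, -0.323, 0.083], [1.0, -0.0, 0.001, 0.001], [-0.001, -0.323, 0.946, -0.124], [0.0, 0.0, 0.0, 1.0]]
```

View pics/w1.png

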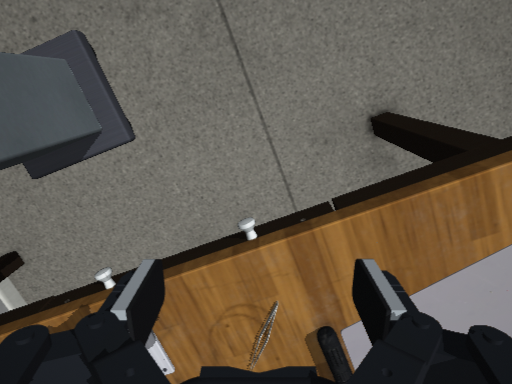

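The picture shows only the start pose because the move was refused. I'll resend with roll in every row.

send_rows:
  commands:
    - {"xyz": [-40, -24, 0], "roll": 0}
    - {"xyz": [-40, -24, 0], "roll": 0}
    - {"xyz": [-40, -24, 0], "roll": 0}
    - {"xyz": [-40, -24, 0], "roll": 0}
    - {"xyz": [-40, -24, 0], "roll": 0}
    - {"xyz": [-40, -24, 0], "roll": 0}
    - {"xyz": [-40, -24, 0], "roll": 0}
    - {"xyz": [0, 0, 30], "roll": -0.182}
    - {"xyz": [0, 0, 30], "roll": -0.182}
    - {"xyz": [0, 0, 0], "roll": 0}
    - {"xyz": [0, 0, 0], "roll": 0}
  claw: -1
  grip_force: 50

```text
time_s: 1.52
ee_pos: [0.4246, 0.3278, 0.1913]
tcp_rot: [3.141, 0.001, 3.14]
contact_force: [0.3, -0.4, -0.1]
grip_width: 0.0853
finger_force: 0.0
```

Run:
```python
from h import *
f=wrist(); pickle.dump(f,open('w1.pkl','wb')); print((-f['R'].T@f['t']).round(3))
cv2.imwrite('pics/w1b.png',f['image'][...,::-1])
hsv=cv2.cvtColor(f['image'],cv2.COLOR_RGB2HSV)
m=((hsv[...,1]<45)&(hsv[...,2]>70)).astype(np.uint8)
n,l,st,ce=cv2.connectedComponentsWithStats(m)
for i in range(1,n):
    if st[i,4]>800: print(st[i],ce[i].round(),rect(f,l==i,.013)[0],rect(f,l==i,.027)[0])
```

```text
t 1.52 pos [424.6 327.8 191.3] rot [3.141e+00 1.000e-03 3.140e+00] grip 85.3 F [ 0.3 -0.4 -0.1]
[0.342 0.328 0.315]
[    0     0   512    68 32406] [262.  35.] [306.6 327.1 435.   50.2  89.9] [308.2 327.1 414.8  47.9  89.9]
[ 215  126   84   87 6870] [256. 169.] [423.3 327.3  75.8  83.6  89.4] [419.5 327.4  72.3  79.7  89.4]
[   0  192  101  145 6182] [ 47. 251.] [530.5 106.  110.7 181.9  83.2] [521.7 116.3 105.6 173.5  83.2]
```

View pics/w1b.png

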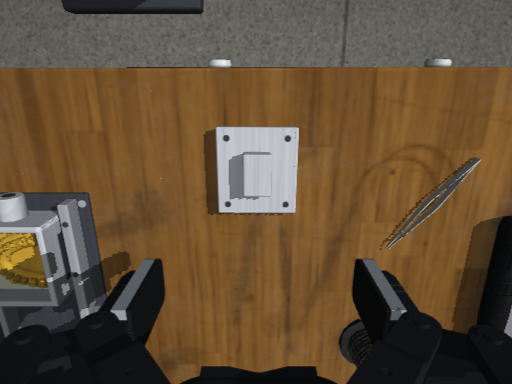

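The cover measures 75.8x83.6 mm at (423.3, 327.3) and is square to the axes. The block is centred near px (257,175), so I descend onto it.

send_rows:
  commands:
    - {"xyz": [1.3, -0.5, 40], "roll": 0}
    - {"xyz": [0, 0, 40], "roll": 0}
    - {"xyz": [0, 0, 40], "roll": 0}
    - {"xyz": [0, 0, 27], "roll": 0.005}
    - {"xyz": [0, 0, 10], "roll": 0.005}
    - {"xyz": [0, 0, 0], "roll": 0}

```text
time_s: 2.33
ee_pos: [0.4235, 0.3274, 0.0341]
tcp_rot: [3.141, 0.001, 3.131]
contact_force: [-0.0, -0.2, -0.1]
grip_width: 0.0858
finger_force: 0.0
```

send_rows:
  commands:
    - {"xyz": [0, 0, 0], "roll": 0}
    - {"xyz": [0, 0, 0], "roll": 0}
    - {"xyz": [0, 0, 0], "roll": 0}
    - {"xyz": [0, 0, 0], "roll": 0}
    - {"xyz": [0, 0, 0], "roll": 0}
    - {"xyz": [0, 0, 0], "roll": 0}
  claw: 1
  grip_force: 50

```text
time_s: 3.08
ee_pos: [0.4235, 0.3273, 0.0341]
tcp_rot: [3.141, 0.001, 3.132]
contact_force: [-1.4, -0.6, 5.4]
grip_width: 0.0244
finger_force: 50.6
```

send_rows:
  commands:
    - {"xyz": [0, 0, -20], "roll": 0}
    - {"xyz": [0, 0, -50], "roll": 0}
    - {"xyz": [0, 0, -60], "roll": 0}
    - {"xyz": [-20, -26, -60], "roll": 0}
    - {"xyz": [-40, -50, -46], "roll": 0}
    - {"xyz": [-40, -50, 0], "roll": 0}
    - {"xyz": [-40, -50, 0], "roll": 0}
    - {"xyz": [-20, -48, 0], "roll": 0}
    - {"xyz": [0, 0, 0], "roll": 0}
    - {"xyz": [0, 0, 0], "roll": 0}

```text
time_s: 4.32
ee_pos: [0.5682, 0.1166, 0.2532]
tcp_rot: [3.141, -0.003, 3.131]
contact_force: [0.6, 0.4, -3.0]
grip_width: 0.0242
finger_force: 50.0
```

Run:
```python
from h import *
f=wrist(); pickle.dump(f,open('w2.pkl','wb')); print((-f['R'].T@f['t']).round(3))
cv2.imwrite('pics/w2.png',cv2.resize(f['image'][...,::-1],(768,576)))
hsv=cv2.cvtColor(f['image'],cv2.COLOR_RGB2HSV)
m=(hsv[...,1]>120)&(hsv[...,0]>15)&(hsv[...,0]<32)&(hsv[...,2]>60)
print(rect(f,cv2.morphologyEx(m.astype(np.uint8),cv2.MORPH_OPEN,np.ones((3,3))),.045))
```

```text
t 4.33 pos [568.2 116.6 253.2] rot [ 3.141e+00 -3.000e-03  3.131e+00] grip 24.2 F [ 0.6  0.4 -3. ]
[0.486 0.118 0.377]
(array([652.4, 290. , 477.2, 208.5,  13.2]), array([421.64449541, 139.55682977]))
```

View pics/w2.png

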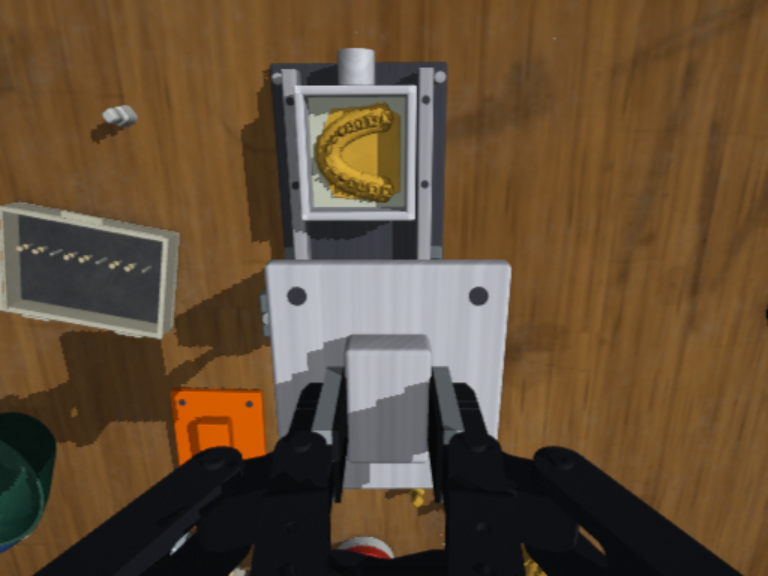

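The wrist view (1.5x) shows the flask rim at about (296–417, 86–220), the nose at (356,66) and the held cover's near edge at row 262. I'll refine these with edge profiles.

Run:
```python
from h import *
f=pickle.load(open('w2.pkl','rb')); g=cv2.cvtColor(f['image'],cv2.COLOR_RGB2GRAY).astype(int)
print('row100',g[100,176:300].tolist()); print('row70',g[70,176:300].tolist())
print('col205',g[50:160,235].tolist())
for n,u,v,z in [('rimTL',295,85,.048),('rimTR',417,85,.048),('rimBL',295,220,.048),('rimBR',416,220,.048),('noseL',338,50,.026),('noseR',376,50,.026),('plateL',271,64,.006),('plateR',447,63,.006),('cvL',267,262,.232),('cvR',510,262,.232)]:
    print(n,(ray(f,u/1.5,v/1.5,z)*1000).round(1))
```

```text
row100 [46, 46, 46, 48, 47, 48, 47, 43, 35, 31, 34, 34, 34, 34, 38, 63, 85, 86, 86, 86, 87, 88, 123, 168, 183, 191, 196, 180, 140, 127, 137, 165, 158, 97, 74, 73, 95, 119, 112, 80, 67, 65, 102, 120, 104, 127, 150, 151, 152, 147, 126, 97, 116, 148, 151, 151, 152, 150, 148, 148, 147, 147, 147, 147, 147, 149, 149, 149, 148, 148, 148, 149, 149, 150, 150, 127, 87, 87, 87, 88, 89, 89, 88, 88, 87, 87, 87, 88, 88, 83, 82, 96, 106, 97, 77, 105, 159, 182, 191, 195, 168, 87, 59, 115, 151, 151, 151, 151, 153, 158, 161, 148, 104, 63, 62, 60, 59, 60, 61, 63, 66, 79, 88, 86]
row70 [53, 53, 52, 53, 51, 44, 33, 32, 34, 34, 34, 33, 42, 68, 86, 82, 74, 62, 69, 81, 109, 157, 179, 187, 195, 197, 170, 127, 101, 77, 103, 106, 106, 105, 105, 105, 105, 105, 105, 106, 105, 105, 105, 105, 105, 105, 105, 105, 106, 106, 106, 106, 106, 106, 105, 105, 106, 106, 106, 107, 106, 107, 107, 107, 106, 101, 93, 94, 92, 89, 86, 77, 77, 77, 77, 78, 80, 78, 77, 78, 75, 68, 73, 93, 106, 106, 105, 106, 105, 106, 105, 106, 105, 100, 78, 90, 151, 180, 186, 193, 198, 153, 47, 96, 141, 152, 150, 148, 147, 153, 159, 163, 132, 59, 61, 61, 60, 59, 60, 61, 64, 72, 83, 88]
col205 [169, 172, 175, 176, 176, 176, 141, 185, 191, 186, 182, 180, 141, 77, 65, 102, 106, 107, 106, 106, 107, 87, 85, 80, 111, 131, 138, 143, 144, 146, 143, 125, 118, 107, 99, 107, 112, 62, 131, 137, 131, 122, 101, 60, 130, 145, 147, 147, 146, 146, 148, 149, 152, 151, 152, 151, 150, 149, 148, 149, 147, 144, 149, 164, 171, 170, 166, 161, 127, 117, 70, 80, 81, 88, 96, 71, 80, 75, 60, 54, 117, 127, 118, 178, 184, 184, 185, 183, 122, 112, 114, 165, 190, 189, 183, 179, 135, 52, 35, 36, 36, 35, 35, 35, 35, 35, 36, 35, 36, 59]
rimTL [464.2  62.3  48. ]
rimTR [465.  137.1  48. ]
rimBL [547.5  56.5  48. ]
rimBR [548.4 137.1  48. ]
noseL [442.3  87.5  26. ]
noseR [442.5 111.9  26. ]
plateL [448.   39.7   6. ]
plateR [448.6 159.8   6. ]
cvL [526.   81.5 232. ]
cvR [526.8 155.  232. ]
```

Run:
```python
from h import *
f=pickle.load(open('w2.pkl','rb'))
for z in (.232,.246):
  P=np.array([.568,.1166,z]); 
  for dx in (-.03,0): 
    q=f['R']@(P+[dx,0,0])+f['t']; print('proj axis',z,dx,(q[:2]/q[2]*f['fx']+[f['cx'],f['cy']]).round(1), round(f['cx'],1))
g=cv2.cvtColor(f['image'],cv2.COLOR_RGB2GRAY).astype(int)
def edges(line,o): 
    d=np.diff(line); return [(i+o+.5,int(d[i])) for i in range(len(d)) if abs(d[i])>35]
for r in (185,195,210): print(r,edges(g[r],0))
for r in (225,240): print(r,edges(g[r,215:300],215))
for r in (60,75,90,110,130): 
  print(r,edges(g[r,190:300],190))
t=pickle.load(open('top.pkl','rb')); gt=cv2.cvtColor(t['image'],cv2.COLOR_RGB2GRAY).astype(int)
for r in (212,222,230): print('top',r,[(e, (ray(t,e[0],r,.048)*1000).round(0)[1]) for e in edges(gt[r,220:275],220)])
for c in (238,250): print('topc',c,[(e,(ray(t,c,e[0],.048)*1000).round(0)[0]) for e in edges(gt[190:245,c],190)])
```

```text
proj axis 0.232 -0.03 [255.7 198.8] 258.1
proj axis 0.232 0 [256.5 256.1] 258.1
proj axis 0.246 -0.03 [255.5 209.9] 258.1
proj axis 0.246 0 [256.4 271.5] 258.1
185 [(3.5, -43), (106.5, 62), (339.5, -37), (340.5, -81)]
195 [(105.5, 72), (106.5, 54), (109.5, -39), (178.5, 38), (190.5, -39), (191.5, -82), (202.5, 39), (203.5, 65), (311.5, -36), (312.5, -78), (324.5, 70), (325.5, 53), (339.5, -90)]
210 [(13.5, 36), (14.5, 36), (104.5, 65), (105.5, 51), (108.5, -37), (115.5, -41), (174.5, 47), (175.5, 39), (337.5, -49), (338.5, -62), (510.5, -42)]
225 [(226.5, -38)]
240 []
60 [(196.5, 37), (276.5, -44), (277.5, -127), (278.5, 44), (279.5, 47), (288.5, -60)]
75 [(196.5, 50), (202.5, -53), (218.5, -49), (271.5, 59), (276.5, -50), (277.5, -93), (278.5, 51), (279.5, 44), (288.5, -77)]
90 [(197.5, 52), (203.5, -48), (211.5, -53), (251.5, -38), (271.5, 56), (276.5, -69), (277.5, -51), (278.5, 54), (279.5, 38), (288.5, -62)]
110 [(198.5, 46), (204.5, -52), (218.5, 37), (251.5, -40), (271.5, 54), (276.5, -94), (278.5, 56), (287.5, -54)]
130 [(199.5, 45), (200.5, 44), (205.5, -52), (230.5, -41), (235.5, -54), (270.5, 45), (271.5, 49), (275.5, -40), (276.5, -116), (278.5, 56), (287.5, -78)]
top 212 []
top 222 [((227.5, 48), np.float64(147.0))]
top 230 []
topc 238 [((204.5, 40), np.float64(549.0)), ((205.5, 57), np.float64(547.0)), ((207.5, -37), np.float64(541.0))]
topc 250 []
```

Run:
```python
from h import *
f=pickle.load(open('w2.pkl','rb'))
for b in (0,-2.9):
  for r,l,q in ((60,196.7,277.6),(90,197.8,277.2),(130,200.2,276.8)):
    print(b,r,[(ray(f,u+b,r,.048)*1000).round(1)[:2] for u in (l,q,(l+q)/2)])
```

```text
0 60 [array([467.1,  62.1]), array([467.8, 136.7]), array([467.5,  99.4])]
0 90 [array([493.5,  61.3]), array([494.3, 136.6]), array([493.9,  98.9])]
0 130 [array([531.1,  61.1]), array([531.8, 136.5]), array([531.5,  98.8])]
-2.9 60 [array([467.1,  59.4]), array([467.8, 134. ]), array([467.4,  96.7])]
-2.9 90 [array([493.5,  58.6]), array([494.2, 133.8]), array([493.8,  96.2])]
-2.9 130 [array([531. ,  58.3]), array([531.8, 133.6]), array([531.4,  95.9])]
```

send_rows:
  commands:
    - {"xyz": [31, -10, 0], "roll": 0}
    - {"xyz": [31, -10, 30], "roll": 0}
    - {"xyz": [0, 0, 45], "roll": 0}
    - {"xyz": [0, 0, 45], "roll": 0}
    - {"xyz": [0, 0, 33], "roll": 0}
    - {"xyz": [0, 0, 0], "roll": 0}
    - {"xyz": [0, 0, 0], "roll": 0}

```text
time_s: 5.25
ee_pos: [0.5075, 0.0979, 0.1031]
tcp_rot: [3.141, 0.002, 3.133]
contact_force: [0.2, 0.0, -1.8]
grip_width: 0.0249
finger_force: 50.0
```

Run:
```python
from h import *
f=wrist(); pickle.dump(f,open('w3.pkl','wb'))
cv2.imwrite('pics/w3.png',cv2.resize(f['image'][:260,100:420,::-1],None,fx=2.3,fy=2.3,interpolation=cv2.INTER_CUBIC))
```

```text
t 5.25 pos [507.5  97.9 103.1] rot [3.141e+00 2.000e-03 3.133e+00] grip 24.9 F [ 0.2  0.  -1.8]
```

View pics/w3.png

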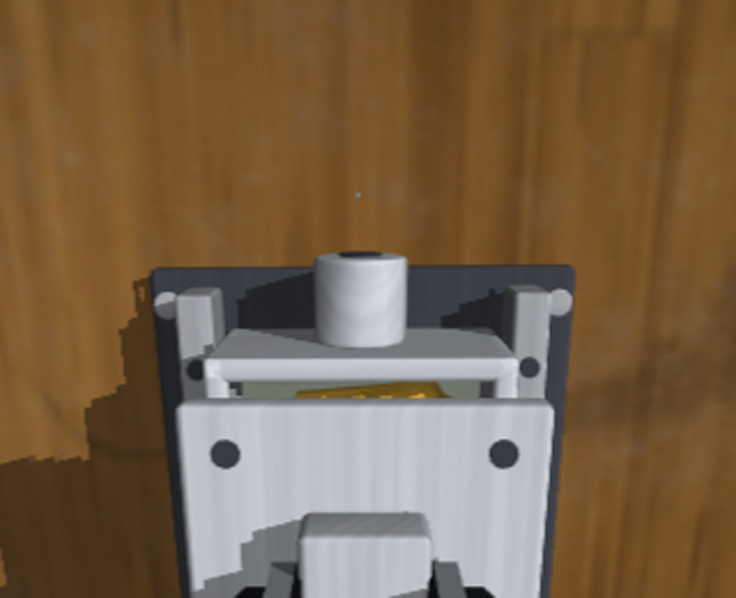

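Run:
```python
from h import *
f=pickle.load(open('w3.pkl','rb'))
for n,u,v,z in [('cvL',178,408,.081),('cvR',554,408,.081),('rimL',205,362,.048),('rimR',518,362,.048),('noseL',316,262,.027),('noseR',407,262,.027),('noseTop',360,257,.038)]:
    print(n,(ray(f,100+u/2.3,v/2.3,z)*1000).round(1))
```

```text
cvL [467.   62.1  81. ]
cvR [467.6 136.9  81. ]
rimL [465.1  61.2  48. ]
rimR [465.8 136.   48. ]
noseL [444.   87.1  27. ]
noseR [444.2 110.4  27. ]
noseTop [441.9  98.4  38. ]
```

The front view shows the cover's near edge (178–554 at row 405) and the rim (205–518 at row 362). The flask is about 1 mm to −y and 1.5 mm to −x of the cover, so I correct and lower.

send_rows:
  commands:
    - {"xyz": [1.5, -1.1, 10], "roll": 0}
    - {"xyz": [0, 0, 5], "roll": 0}
    - {"xyz": [0, 0, 4], "roll": 0}
    - {"xyz": [0, 0, 3], "roll": 0}
    - {"xyz": [0, 0, 2], "roll": 0}
    - {"xyz": [0, 0, 1], "roll": 0}
    - {"xyz": [0, 0, 0], "roll": 0}
    - {"xyz": [0, 0, 0], "roll": 0}

```text
time_s: 6.3
ee_pos: [0.5056, 0.096, 0.0772]
tcp_rot: [-3.142, 0.0, 3.132]
contact_force: [-2.4, -0.6, 2.9]
grip_width: 0.0245
finger_force: 50.7
```

The TCP is at the seated height with light contact, so I let go and lift.

send_rows:
  commands:
    - {"xyz": [0, 0, 0], "roll": 0}
    - {"xyz": [0, 0, 0], "roll": 0}
    - {"xyz": [0, 0, 0], "roll": 0}
    - {"xyz": [0, 0, 0], "roll": 0}
  claw: -1

```text
time_s: 6.8
ee_pos: [0.5053, 0.096, 0.0766]
tcp_rot: [3.142, 0.0, 3.132]
contact_force: [0.2, -0.0, 0.1]
grip_width: 0.0851
finger_force: 0.0
```

send_rows:
  commands:
    - {"xyz": [0, 0, -30], "roll": 0}
    - {"xyz": [30, 0, -40], "roll": 0}
    - {"xyz": [40, 0, -40], "roll": 0}
    - {"xyz": [40, 0, 0], "roll": 0}
    - {"xyz": [0, 0, 0], "roll": 0}
    - {"xyz": [0, 0, 0], "roll": 0}

```text
time_s: 7.55
ee_pos: [0.3957, 0.0971, 0.1866]
tcp_rot: [3.142, 0.001, 3.132]
contact_force: [-0.1, -0.3, -0.0]
grip_width: 0.0855
finger_force: 0.0
```

Run:
```python
from h import *
f=wrist(); pickle.dump(f,open('w4.pkl','wb'))
cv2.imwrite('pics/w4.png',cv2.resize(f['image'][60:384,100:420,::-1],None,fx=1.85,fy=1.85,interpolation=cv2.INTER_CUBIC))
```

```text
t 7.55 pos [395.7  97.1 186.6] rot [3.142e+00 1.000e-03 3.132e+00] grip 85.5 F [-0.1 -0.3 -0. ]
```

View pics/w4.png

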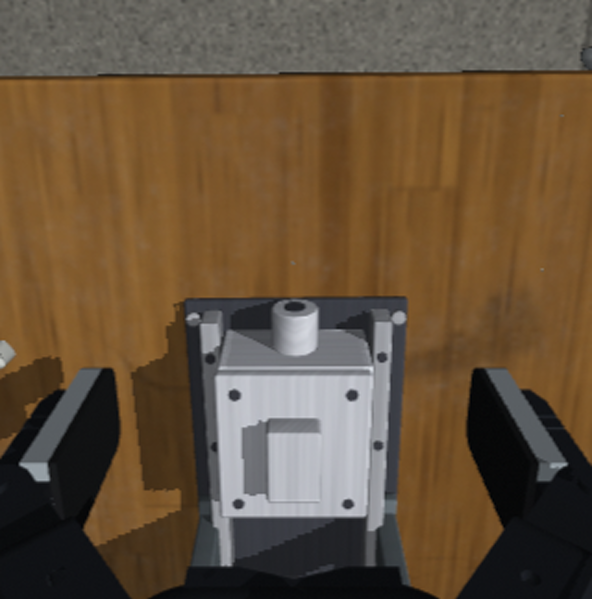

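The cover sits squarely on the flask, with plate front and rim aligned at rows 335–370. Next I shut the fingers and go down in front of the nose.

send_rows:
  commands:
    - {"xyz": [0, 0, 40], "roll": 0}
    - {"xyz": [-10, 0, 40], "roll": 0}
    - {"xyz": [-10, 0, 40], "roll": 0}
    - {"xyz": [0, 0, 34], "roll": 0}
    - {"xyz": [0, 0, 0], "roll": 0}
    - {"xyz": [0, 0, 0], "roll": 0}
  claw: 1

```text
time_s: 8.35
ee_pos: [0.4164, 0.0969, 0.0335]
tcp_rot: [3.142, 0.001, 3.132]
contact_force: [0.9, -0.2, 0.6]
grip_width: -0.0003
finger_force: 0.0
```

send_rows:
  commands:
    - {"xyz": [-7, 0, 0], "roll": 0}
    - {"xyz": [-7, 0, 0], "roll": 0}
    - {"xyz": [-7, 0, 0], "roll": 0}
    - {"xyz": [-7, 0, 0], "roll": 0}
    - {"xyz": [-7, 0, 0], "roll": 0}
    - {"xyz": [-7, 0, 0], "roll": 0}

```text
time_s: 9.1
ee_pos: [0.4564, 0.0966, 0.0328]
tcp_rot: [-3.142, -0.004, 3.132]
contact_force: [-8.1, 0.9, 6.1]
grip_width: 0.0004
finger_force: 3.5
```

send_rows:
  commands:
    - {"xyz": [-7, 0, 0], "roll": 0}
    - {"xyz": [-7, 0, 0], "roll": 0}
    - {"xyz": [-7, 0, 0], "roll": 0}
    - {"xyz": [-7, 0, 0], "roll": 0}
    - {"xyz": [-7, 0, 0], "roll": 0}
    - {"xyz": [-7, 0, 0], "roll": 0}
    - {"xyz": [-7, 0, 0], "roll": 0}
    - {"xyz": [-4, 0, 0], "roll": 0}
    - {"xyz": [-4, 0, 0], "roll": 0}
    - {"xyz": [0, 0, 0], "roll": 0}

```text
time_s: 10.35
ee_pos: [0.5141, 0.096, 0.0327]
tcp_rot: [3.142, -0.001, 3.132]
contact_force: [-3.6, 0.0, 1.7]
grip_width: 0.0003
finger_force: 2.0
```

send_rows:
  commands:
    - {"xyz": [-3, 0, 0], "roll": 0}
    - {"xyz": [-3, 0, 0], "roll": 0}
    - {"xyz": [-2, 0, 0], "roll": 0}
    - {"xyz": [0, 0, 0], "roll": 0}

```text
time_s: 10.85
ee_pos: [0.5212, 0.0959, 0.0325]
tcp_rot: [-3.141, -0.004, 3.132]
contact_force: [-7.3, -0.8, 4.7]
grip_width: -0.0001
finger_force: 3.6
```

send_rows:
  commands:
    - {"xyz": [-2, 0, 0], "roll": 0}
    - {"xyz": [-2, 0, 0], "roll": 0}
    - {"xyz": [0, 0, 0], "roll": 0}

```text
time_s: 11.22
ee_pos: [0.5213, 0.096, 0.0316]
tcp_rot: [-3.141, -0.014, 3.132]
contact_force: [-19.6, -0.1, 14.5]
grip_width: 0.0003
finger_force: 10.1
```

Force rises to 20 N with no motion, 92 mm along, so it is at the stop. I'll retract, lift and check.

send_rows:
  commands:
    - {"xyz": [10, 0, 0], "roll": 0}
    - {"xyz": [40, 0, 0], "roll": 0}
    - {"xyz": [20, 0, -50], "roll": 0}
    - {"xyz": [0, 0, -60], "roll": 0}
    - {"xyz": [0, 0, -60], "roll": 0}
    - {"xyz": [0, 0, -40], "roll": 0}
    - {"xyz": [0, 0, 0], "roll": 0}
    - {"xyz": [0, 0, 0], "roll": 0}

```text
time_s: 12.22
ee_pos: [0.4563, 0.0964, 0.2421]
tcp_rot: [-3.142, 0.0, 3.132]
contact_force: [-0.5, -0.5, 0.1]
grip_width: -0.0
finger_force: 0.0
```

Run:
```python
from h import *
f=wrist(); pickle.dump(f,open('w5.pkl','wb'))
cv2.imwrite('pics/w5.png',cv2.resize(f['image'][:,:,::-1],(768,576),interpolation=cv2.INTER_CUBIC))
```

```text
t 12.22 pos [456.3  96.4 242.1] rot [-3.142  0.     3.132] grip -0.0 F [-0.5 -0.5  0.1]
```

View pics/w5.png

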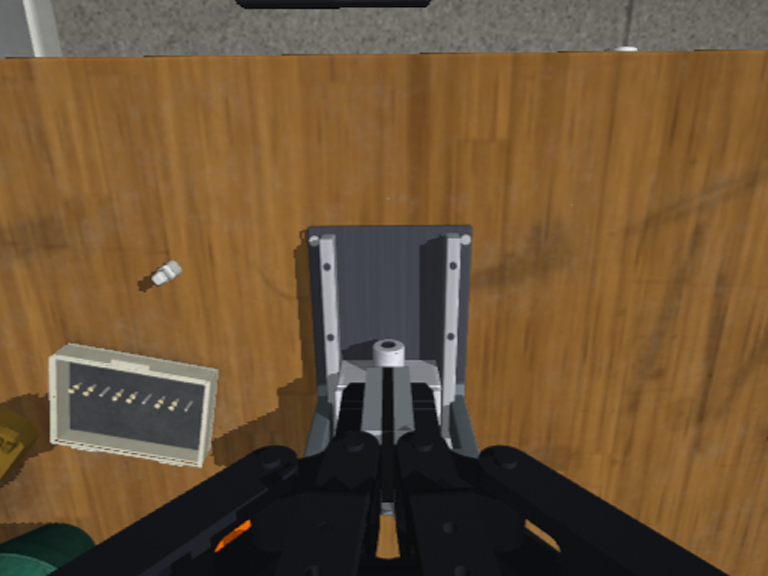

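Run:
```python
from h import *
f=pickle.load(open('w5.pkl','rb'))
for n,u,v,z in [('mouthL',307,226,.006),('mouthR',471,226,.006),('nosetop',388,340,.038),('nosebot',388,361,.014),('nosecen',388,347,.026),('rimfront',388,387,.056)]:
    print(n,(ray(f,u/1.5,v/1.5,z)*1000).round(1))
```

```text
mouthL [446.5  38.9   6. ]
mouthR [447.8 159.    6. ]
nosetop [523.8  97.4  38. ]
nosebot [552.9  97.2  14. ]
nosecen [535.1  97.3  26. ]
rimfront [551.9  97.1  56. ]
```

The nose end is at (388,347), 88 mm from the mouth edge where 86 is expected. The flask is therefore home, with the frame origin at about (597.5, 97). Next I go to the lever's +y side.

send_rows:
  commands:
    - {"xyz": [0, 40, 0], "roll": 0}
    - {"xyz": [-20, 40, 0], "roll": 0}
    - {"xyz": [-40, 0, 0], "roll": 0}
    - {"xyz": [-40, 0, 0], "roll": 0}
    - {"xyz": [-40, 0, 10], "roll": 0}
    - {"xyz": [0, 0, 30], "roll": 0}
    - {"xyz": [0, 0, 15], "roll": 0}
    - {"xyz": [0, 0, 0], "roll": 0}

```text
time_s: 13.28
ee_pos: [0.5953, 0.1749, 0.1845]
tcp_rot: [-3.141, -0.005, 3.132]
contact_force: [0.3, 0.4, 0.0]
grip_width: 0.0
finger_force: 0.0
```

Run:
```python
from h import *
f=wrist(); f=__import__('rig').grab_frame('scene')
c=f['R']@np.array([.5975,.097,.14])+f['t'];u,v=(c[:2]/c[2]*f['fx']+[f['cx'],f['cy']]).astype(int);print(u,v)
x0,y0=max(u-90,0),max(v-75,0)
cv2.imwrite('pics/s6.png',cv2.resize(f['image'][y0:y0+150,x0:x0+180,::-1],None,fx=4,fy=4,interpolation=cv2.INTER_CUBIC)); pickle.dump(f,open('s6.pkl','wb'));print(x0,y0)
```

```text
t 13.28 pos [595.3 174.9 184.5] rot [-3.141 -0.005  3.132] grip 0.0 F [0.3 0.4 0. ]
237 180
147 105
```

View pics/s6.png

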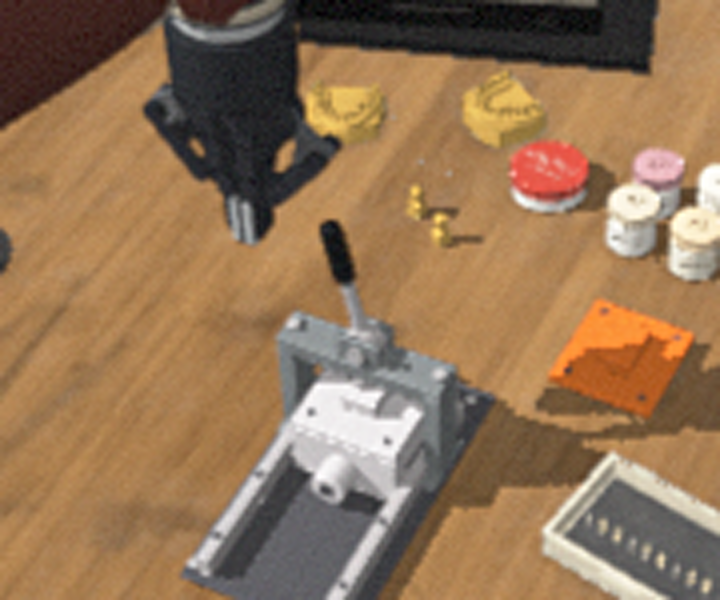

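The scene crop shows the shut fingers at (245,240), left of the open lever grip at (338,250), and the closed flask home under the bridge. I start pushing the lever over.

send_rows:
  commands:
    - {"xyz": [-2, -12, 0], "roll": 0}
    - {"xyz": [0, -13, 0], "roll": 0}
    - {"xyz": [0, -8, 0], "roll": 0}
    - {"xyz": [0, -8, 0], "roll": 0}
    - {"xyz": [0, -8, -1], "roll": 0}
    - {"xyz": [0, -8, -1], "roll": 0}
    - {"xyz": [0, -9, 0], "roll": 0}
    - {"xyz": [0, -9, 0], "roll": 0}
    - {"xyz": [0, -9, 0], "roll": 0}
    - {"xyz": [0, -9, 0], "roll": 0}

```text
time_s: 14.62
ee_pos: [0.5978, 0.0816, 0.1892]
tcp_rot: [3.141, -0.001, 3.132]
contact_force: [-0.6, 2.0, 0.8]
grip_width: -0.0002
finger_force: 0.7
```

send_rows:
  commands:
    - {"xyz": [0, -7, 5], "roll": 0}
    - {"xyz": [0, -7, 5], "roll": 0}
    - {"xyz": [0, -6, 5], "roll": 0}
    - {"xyz": [0, -5, 7], "roll": 0}
    - {"xyz": [0, -5, 7], "roll": 0}
    - {"xyz": [0, -4, 6], "roll": 0}
    - {"xyz": [0, -2, 6], "roll": 0}
    - {"xyz": [0, -2, 6], "roll": 0}
    - {"xyz": [0, -2, 6], "roll": 0}
    - {"xyz": [0, -1, 4], "roll": 0}
    - {"xyz": [0, 0, 0], "roll": 0}

```text
time_s: 16.0
ee_pos: [0.5971, 0.0412, 0.1317]
tcp_rot: [3.141, -0.002, 3.132]
contact_force: [0.4, 1.0, 0.2]
grip_width: -0.0001
finger_force: 0.0
```

send_rows:
  commands:
    - {"xyz": [0, -4, 0], "roll": 0}
    - {"xyz": [0, 0, 2], "roll": 0}
    - {"xyz": [0, 0, 2], "roll": 0}
    - {"xyz": [0, 0, 0], "roll": 0}

```text
time_s: 16.5
ee_pos: [0.5981, 0.0369, 0.1304]
tcp_rot: [-3.141, 0.0, 3.132]
contact_force: [-3.1, -0.7, 7.1]
grip_width: -0.0002
finger_force: 3.6
```

It stopped at z=130.4 mm with force rising, exactly where a level lever should be. I press a little more, then lift clear and look.

send_rows:
  commands:
    - {"xyz": [0, 0, 2], "roll": 0}
    - {"xyz": [0, 0, 0], "roll": 0}
    - {"xyz": [0, 0, -10], "roll": 0}
    - {"xyz": [0, 0, -50], "roll": 0}
    - {"xyz": [0, 0, -50], "roll": 0}
    - {"xyz": [50, 0, -20], "roll": 0}
    - {"xyz": [60, 0, 0], "roll": 0}
    - {"xyz": [60, 0, 0], "roll": 0}
    - {"xyz": [0, 0, 0], "roll": 0}

```text
time_s: 17.62
ee_pos: [0.4244, 0.0392, 0.2557]
tcp_rot: [3.142, 0.001, 3.132]
contact_force: [0.5, -0.4, 0.0]
grip_width: -0.0
finger_force: 0.0
```

Run:
```python
from h import *
f=wrist(); f=__import__('rig').grab_frame('scene')
x0,y0=147,105
a=f['image'][y0:y0+150,x0:x0+180]; cv2.imwrite('pics/s7.png',cv2.resize(a[...,::-1],None,fx=4,fy=4,interpolation=cv2.INTER_CUBIC))
# dark grip pixels against projected level lever
def p(X): c=f['R']@np.array(X)+f['t']; return (c[:2]/c[2]*f['fx']+[f['cx'],f['cy']]).round(1)
print('grip level at',p([.5975,.022,.104]),'tip',p([.5975,-.002,.104]),'0.1 rad short tip',p([.5975,-.0015,.114]))
```

```text
t 17.62 pos [424.4  39.2 255.7] rot [3.142e+00 1.000e-03 3.132e+00] grip -0.0 F [ 0.5 -0.4  0. ]
grip level at [265.1 199.6] tip [273.9 202.6] 0.1 rad short tip [273.8 199.9]
```

View pics/s7.png

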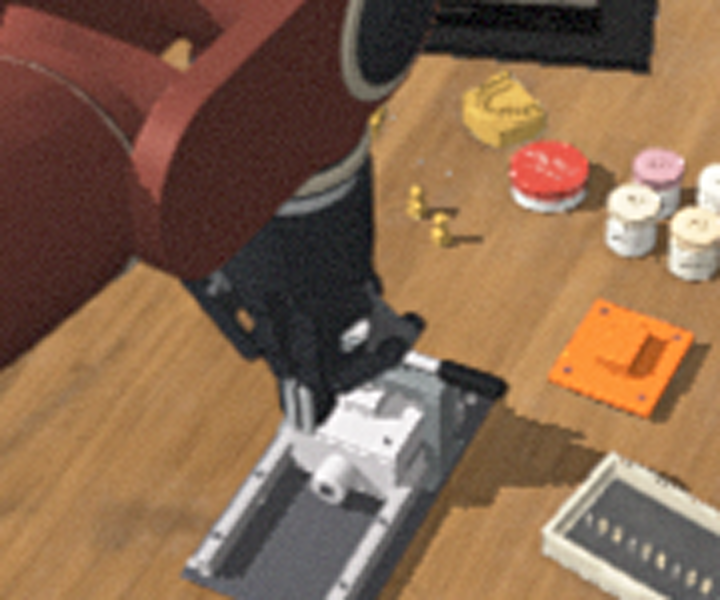

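The grip's middle at crop (473,378) is px (265.2,199.5), against a predicted (265.1,199.6) for a level lever. It is clamped, and the flask is home with its cover on, so I hand in.

```bash
python3 -c "
from rig import workorder
print(workorder.close_job())"
```

```text
the job is handed in; nothing more can be done
None
```

I set the flask's own cover on squarely and let go, pushed the flask home to the back stop, and threw the lever over to its end stop; I handed the job in at about 18 s, and no verdict was shown.

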